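# Hook out the end-mill tray

### The job

The next parts to mark are the bare end mills. Take the black-handled pull hook, put its prong down into the finger hole of the tray that holds the bare end mills and pull that tray out until it stops; leave the tray of clipped cutters shut. Then unhook and stand the hook upright on its foot on the free desk top, clear of the trays.

Things in the scene. Friction and masses are not known exactly. Their poses are not given: they have to be found in the camera images.
- hook_grip (a point): Grip centre of the loose pull hook (0.16 kg), which stands upright: black block 36 (hook x) x 18 (y) x 45 mm high on a foot 44 x 40 x 5 mm; grasp across the 18 mm. This point is 33 mm above the foot's underside; z up. The hook starts on a drilled plate 4 mm thick covering the desk at y below 0.06; left of that is bare desk (z = 0). An 8 mm steel rod runs out along +x, then bends down as the prong.
- hook_tip (a point): Lower end of the hook's downward prong (8 mm thick): 52 mm along +x from the grip centre, 23 mm below it, thus 10 mm above the foot's underside. The rod from the grip passes 30 mm above this point (its underside). Axes as the grip's.
- mill_tray (a joint): How far the tray with the four bare end mills (plain 61 x 8 mm cutters without clips) is pulled out: 0 shut, 0.055 m at its stop; it slides along the -x axis of its hole point, about 1.5 N of friction, and stays where it is left.
- mill_tray_hole (a point): Centre of the round 26 mm finger hole in the end-mill tray's pull tab, at the tab's top face, 48 mm above the desk. Tab: level steel 5 mm thick, 40 mm long x 54 wide, hole in its middle, free below. -x points out of the slide towards the robot; z up. The tray front stands 20 mm behind the hole, 8 mm above the tab; its fixed grey slide is 95 x 112 mm, 62 high.
- cutter_tray_hole (a point): The same point of the other, like tray, which holds three small cutters with moulded clips; it stands beside the first, on either side, and must stay as it is.
There are look-alikes about, which are no part of the job. Leave any orange look-alike of the part that bears hook_grip alone.

How it is judged:
By the outcome, as a careful person would: the job done as asked, in the order asked, and still so for the second after the job is handed in, with the robot touching nothing.
It also fails if it takes over 64 s, if anything falls off the work surface, if the arm or the gripper's body presses on something with over 40 N, if the wrist force passes 120 N, or if a joint passes its speed limit or range.

### The arm

A 6-joint arm with a two-finger parallel gripper is mounted at the origin on a cart in front of the work surface, level with it; the furniture and walls round the work are solid. World frame = base frame: x ahead of the robot, y to its left, z up, the work surface at z = 0. Lengths are in mm, angles in rad, forces in N, time in s.
With the tool pointing down it reaches from about 350 to 950 mm from the base axis. Payload 17.4 kg.
Tool frame: the origin (TCP) lies at the very end of the fingers, on their centre line; the grasp point (between the pads) lies 19 mm behind it (env.grasp_offset is the distance from the TCP to the grasp point, in mm); x points along the fingers, y is the direction in which the jaws open and shut, and the axes are right-handed (so a half turn about x gives the same grasp; the last joint's range is limited). The gripper opens to 93 mm and grips with 3 to 60 N. Pads are 15 mm wide; open, the fingers measure 128 mm over their backs; the gripper's body (75 mm by 188 mm) begins 65 mm behind the grasp point.
Start: joints at [-1.15, 0.116, 1.442, -0, 1.584, -0.038], TCP at [298.931, -605.205, 218.646] pointing down, gripper open.
Joint ranges: [-2.83, 2.83], [-0.83, 2.19], [0.07, 2.5], [-1.14, 4.28], [0.01, 3], [-2.97, 2.97]. Speed limits (rad/s): [1.89, 1.89, 2.22, 3.14, 3.14, 3.14].

### API

Orientations are given as a unit quaternion [w, x, y, z].
In Python, from rig import env, vision gives the robot as it stands. Calls block until the motion is done:
- env.move_pose(position, orientation): joint-space move of the TCP to a pose.
- env.move_straight(position, ori=None, max_speed=150, f_stop=None): straight line of the TCP; ori=None keeps the orientation; max_speed is the mean speed in mm/s. With f_stop (N) it stops when the force on the tool has changed by that much, and returns True; else False.
- env.movej(angles): joint-space move.
- env.open_jaws() and env.close_gripper(): open the fingers fully, or close them until they stop; the grip force is fixed at half the most.
- env.dwell(seconds).
- env.solve_ik(position, orientation): joint angles nearest the present ones, or None.
- env.state(): the state.
- vision.read_camera(name): name is "scene" or "top" or "wrist"; returns the picture (384x512x3 uint8, red, green, blue); there is no depth.
- vision.calibration(name): a dict with "K" (3x3 intrinsics, pixels), "world_from_camera" (4x4, takes a point from camera to world coordinates); the wrist camera has in their place "mount" (4x4, takes a point from camera to tool coordinates, whose origin is the TCP and whose axes are the tool frame's). Camera axes: x right, y down, z forward; pixel columns grow to the right and rows downward; lengths in mm; the calibration is good to about 2 mm. A picture is of the moment at which its call begins: read the wrist's pose just before it. calibration takes no time and is no camera call.
A pose or a line that the arm cannot do raises env.MotionError and nothing moves.
- env.sign_off(): hands the job in, once; it reports no verdict.
The state is a dict: "clock": time; "qpos": joint angles; "dq": joint speeds; "joint_efforts": joint torques, N m; "tcp_pos": TCP position; "eef_rot": TCP orientation; "force": force on the tool from outside, world axes, zero at the start; "ft_torque": the same for the moment, N m; "grip_width": opening from 0.0 (shut) to 1.0 (fully open).
Only numpy, scipy, OpenCV 4.12 (cv2) and the standard library are available. Lean on these libraries where they do the work, as an engineer would, in place of code of your own. Each camera call takes 0.05 s, during which the arm holds its last target.

## Working session

There is one attempt and no reset: what is moved stays moved. The work goes in short steps, each a Python script; the robot and the scene stay as the last script left them, time stands still between calls to the robot, and variables do not carry over. Pictures are saved under pics/ and viewed, and the job is handed in when it is done.

```bash
ls; mkdir -p pics; python3 - <<'E'
from rig import env, vision
import cv2
for n in ["scene","top","wrist"]:
    im=vision.read_camera(n); cv2.imwrite(f"pics/{n}0.png",im[:,:,::-1])
    c=vision.calibration(n); print(n,{k:v.round(3).tolist() if hasattr(v,'round') else v for k,v in c.items()})
print(env.state())
E
```

```text
pics
scene {'K': [[364.446, 0.0, 250.224], [0.0, 364.446, 194.521], [0.0, 0.0, 1.0]], 'world_from_camera': [[0.741, -0.341, 0.578, 5.177], [-0.671, -0.347, 0.655, -493.284], [-0.023, -0.874, -0.486, 477.97], [0.0, 0.0, 0.0, 1.0]]}
top {'K': [[377.11, 0.0, 260.155], [0.0, 377.11, 192.762], [0.0, 0.0, 1.0]], 'world_from_camera': [[0.025, -0.997, 0.074, 444.735], [-1.0, -0.025, -0.001, 61.419], [0.003, -0.073, -0.997, 952.581], [0.0, 0.0, 0.0, 1.0]]}
wrist {'K': [[297.501, 0.0, 256.074], [0.0, 297.501, 191.903], [0.0, 0.0, 1.0]], 'mount': [[-0.001, -0.244, 0.97, -165.107], [1.0, 0.0, 0.001, -0.473], [-0.001, 0.97, 0.244, -67.108], [0.0, 0.0, 0.0, 1.0]]}
{'clock': 0.15, 'qpos': array([-1.14982481e+00,  1.16381617e-01,  1.44206837e+00, -1.37946815e-05,
        1.58398127e+00, -3.77867457e-02]), 'dq': array([ 0.00218436, -0.00149555, -0.00143718,  0.00045957, -0.00186353,
        0.00091937]), 'joint_efforts': array([ 2.03856922e-03, -7.21765065e+01, -6.22948837e+01,  7.79685052e-02,
        2.25274422e-02, -1.01266965e-04]), 'tcp_pos': array([ 298.85510389, -605.08638849,  218.09781914]), 'eef_rot': array([-0.16048675, -0.68852477, -0.16106702,  0.68864726]), 'force': array([ 0.22190259, -0.12970493,  0.38516952]), 'ft_torque': array([-0.01639647, -0.01430517,  0.02257555]), 'grip_width': 1.0002749440078658}
```

View pics/scene0.png

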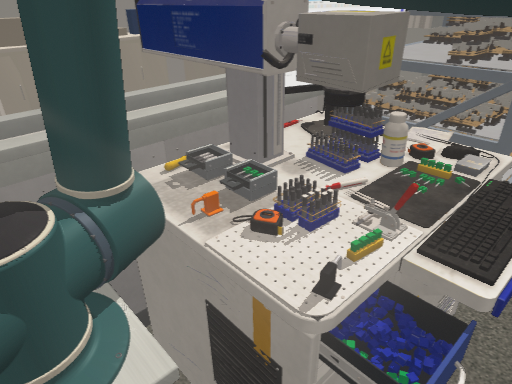

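View pics/top0.png

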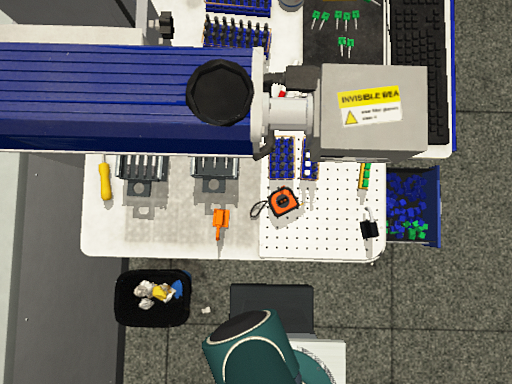

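```bash
python3 - <<'E'
import cv2
a=cv2.imread("pics/top0.png"); b=cv2.imread("pics/scene0.png")
cv2.imwrite("pics/t1.png",cv2.resize(a[145:265,90:250],None,fx=5,fy=5,interpolation=cv2.INTER_CUBIC)[:600])
cv2.imwrite("pics/t2.png",cv2.resize(a[150:265,250:400],None,fx=5,fy=5,interpolation=cv2.INTER_CUBIC)[:600])
cv2.imwrite("pics/s1.png",cv2.resize(b[130:230,150:300],None,fx=5,fy=5,interpolation=cv2.INTER_CUBIC))
cv2.imwrite("pics/s2.png",cv2.resize(b[210:310,250:400],None,fx=5,fy=5,interpolation=cv2.INTER_CUBIC))
E
```

```text
(no output)
```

View pics/t1.png

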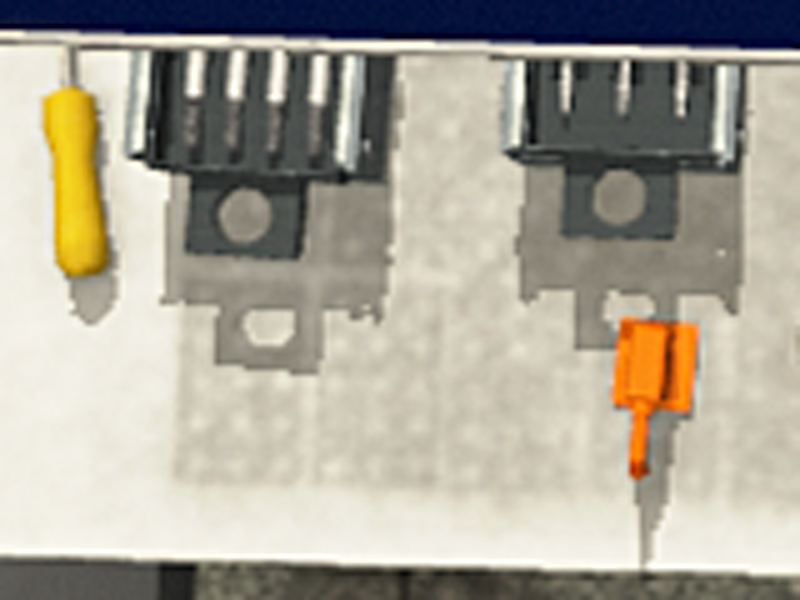

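View pics/t2.png

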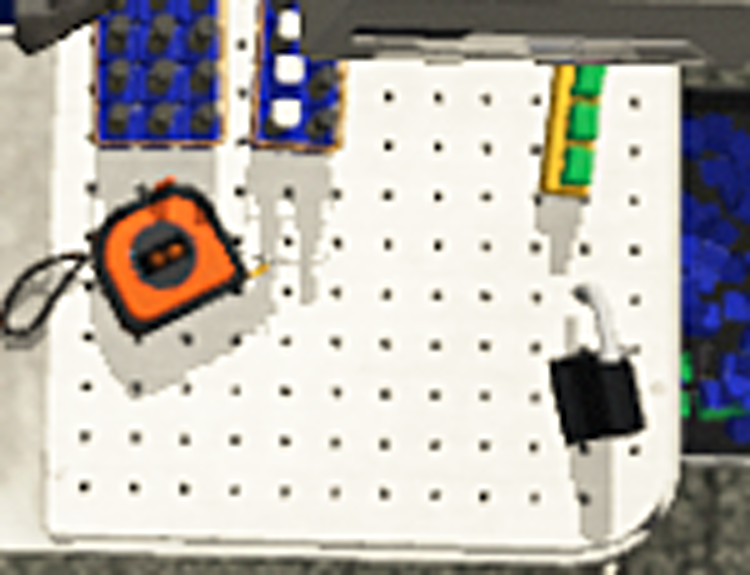

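View pics/s1.png

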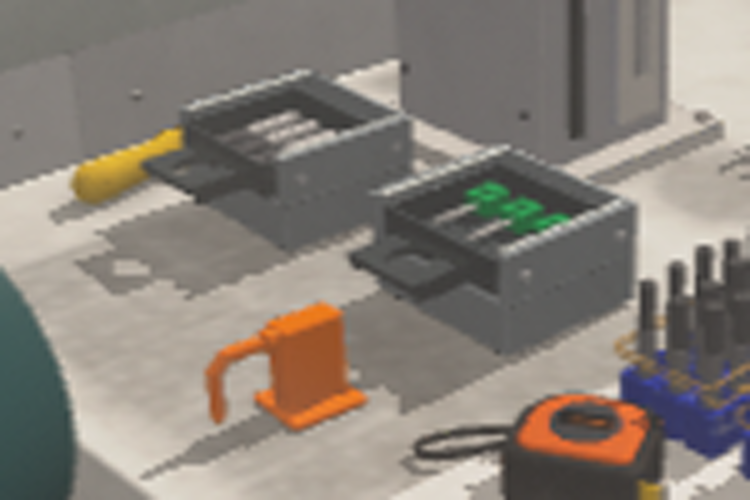

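View pics/s2.png

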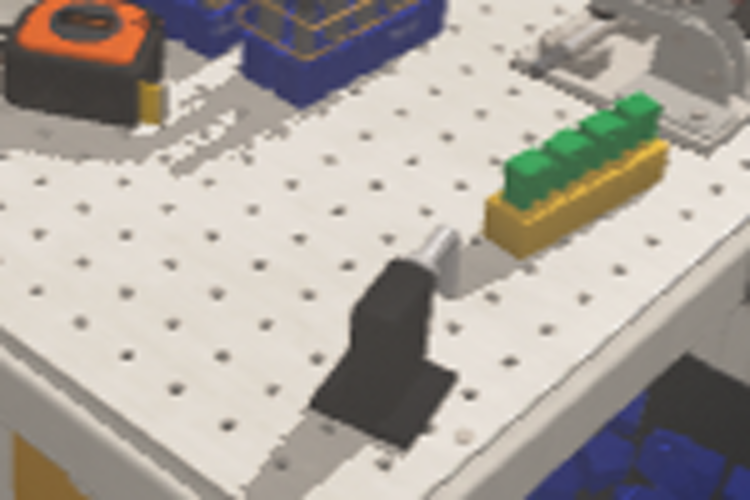

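View pics/wrist0.png

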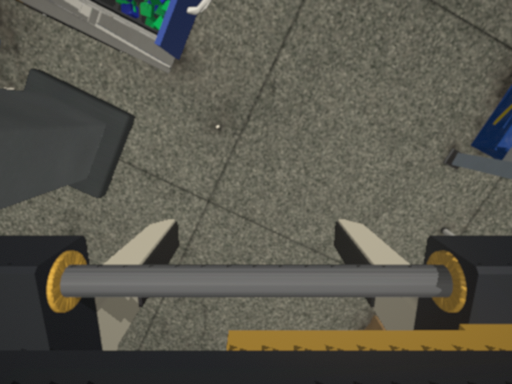

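Candidates:
- **Hooks:** the black hook with the steel rod is at top px (370,230). The orange look-alike is at (220,220), and I leave it alone. The yellow-handled tool at (104,180) is a distractor.
- **Trays:** the left one, with its hole at top px (139,188), holds four plain grey rods (scene (205,158)), so it is the mill tray. The right one at (214,184) shows green clips (scene (250,172)), so it stays shut.

Next I make rough estimates, including the overhead beam.

```bash
cat > h.py <<'E'
from rig import env, vision
import numpy as np, cv2
from scipy.spatial.transform import Rotation as Rt
def q(R): x=Rt.from_matrix(R).as_quat(); return [x[3],x[0],x[1],x[2]]
def down(yaw):
    s,c=np.sin(yaw),np.cos(yaw)
    return q(np.array([[0,-s,c],[0,c,s],[-1,0,0]],float))
def Rq(w): return Rt.from_quat([w[1],w[2],w[3],w[0]]).as_matrix()
def T(name,st=None):
    c=vision.calibration(name)
    if name!="wrist": return c["K"],np.array(c["world_from_camera"])
    M=np.eye(4);M[:3,:3]=Rq(st["eef_rot"]);M[:3,3]=st["tcp_pos"]
    return c["K"],M@np.array(c["mount"])
def ray(KT,px):
    K,W=KT; d=W[:3,:3]@np.linalg.solve(np.array(K),[px[0],px[1],1.]); return W[:3,3],d/np.linalg.norm(d)
def onz(KT,px,z):
    o,d=ray(KT,px); return o+d*(z-o[2])/d[2]
def tri(KT1,p1,KT2,p2):
    o1,d1=ray(KT1,p1);o2,d2=ray(KT2,p2)
    s=np.linalg.lstsq(np.c_[d1,-d2],o2-o1,rcond=None)[0]
    a=o1+d1*s[0];b=o2+d2*s[1]; return (a+b)/2,np.linalg.norm(a-b)
def proj(KT,P):
    K,W=KT; c=W[:3,:3].T@(np.array(P)-W[:3,3]); return (np.array(K)@c)[:2]/c[2]
def snap(name,fn,k=1):
    st=env.state(); im=vision.read_camera(name)
    cv2.imwrite(fn,im[:,:,::-1]); return st,im
E
python3 - <<'E'
from h import *
np.set_printoptions(precision=1,suppress=True)
t=T("top");s=T("scene")
for n,p,z in [("blk top",(369.6,228),54),("rod bend",(366.6,208.4),52),("mill hole",(139,188),48),("mill hole2 cut",(214,184),48),("orange",(219,218),45),("tape",(283,203),30),("strap",(255,212),5),("deskL",(82,245),0),("deskfront",(170,257),0),("deskfrontR",(350,259),4),("driver end",(105,199),12)]:
    print(n,onz(t,p,z))
print("beam corner", tri(t,(252,153),s,(262,66)), tri(t,(250,45),s,(262,3)))
print("head front low", tri(t,(320,156),s,(298,58)),tri(t,(424,155),s,(383,88)))
print("tab corner", tri(t,(128,196),s,(179.5,162.5)), tri(t,(139,188),s,(191,163)))
E
```

```text
blk top [ 433.5 -201.8   54. ]
rod bend [ 480.  -195.1   52. ]
mill hole [515.7 351.7  48. ]
mill hole2 cut [529.8 171.7  48. ]
orange [448.5 157.4  45. ]
tape [489.    3.5  30. ]
strap [465.9  71.8   5. ]
deskL [372.8 502.7   0. ]
deskfront [348.4 281.4   0. ]
deskfrontR [ 354.7 -167.8    4. ]
driver end [488.9 446.6  12. ]
beam corner (array([552.8,  76.8, 343.5]), np.float64(4.160104176541441)) (array([638.3, 107.2, 470.6]), np.float64(88.28010493006376))
head front low (array([545. , -28.8, 370.8]), np.float64(6.671743741020262)) (array([ 555.3, -201.2,  342.4]), np.float64(10.323905988307423))
tab corner (array([497.5, 375.8,  48.1]), np.float64(4.12648814412673)) (array([518.4, 349.6,  48.2]), np.float64(6.667260397771873))
```

```bash
python3 - <<'E'
from h import *
np.set_printoptions(precision=3,suppress=True)
p=[425,-200,200];o=down(0.14)
print(env.solve_ik(p,o))
env.move_pose(p,o)
st,im=snap("wrist","pics/w1.png"); print(st["clock"],st["tcp_pos"],st["qpos"],st["force"])
for yaw in (0,0.1): print(env.solve_ik([464,352,60],down(yaw)))
E
```

```text
[-0.494 -0.339  1.889 -0.     1.591 -2.205]
2.025 [ 425.027 -200.334  200.068] [-0.495 -0.339  1.889 -0.     1.591 -2.204] [ 0.348  0.586 -0.394]
[ 0.605  0.004  1.821 -0.     1.316 -0.966]
[ 0.605  0.004  1.821 -0.     1.316 -1.066]
```

View pics/w1.png

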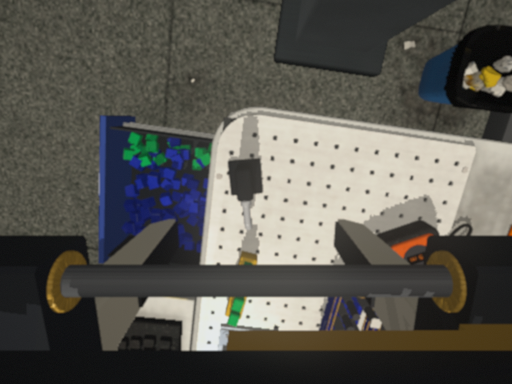

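```bash
python3 - <<'E'
import cv2
a=cv2.imread("pics/w1.png")
cv2.imwrite("pics/w1c.png",cv2.resize(a[145:245,200:300],None,fx=6,fy=6,interpolation=cv2.INTER_CUBIC))
E
```

```text
(no output)
```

View pics/w1c.png

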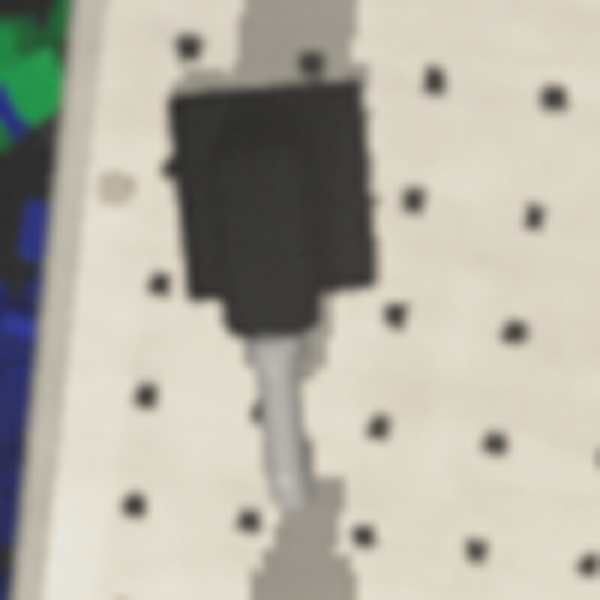

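```bash
python3 - <<'E'
from h import *
np.set_printoptions(precision=2,suppress=True)
im=cv2.imread("pics/w1.png")
st=env.state(); w=T("wrist",st)
f=lambda x,y:(200+(x+.5)/6-.5,145+(y+.5)/6-.5)
c=[onz(w,f(*p),9) for p in [(171,98),(360,83),(376,284),(190,300)]]
for p in c: print(p)
print("sizes",[np.linalg.norm(c[i]-c[(i+1)%4]) for i in range(4)]);ctr=np.mean(c,0);print("ctr",ctr)
d=(c[2]+c[3]-c[0]-c[1]);print("yaw",np.arctan2(d[1],d[0]))
e=c[1]-c[0]+c[2]-c[3];print("yaw from width",np.arctan2(-e[0],e[1]))
a,b=[onz(w,f(*p),54) for p in [(226,330),(318,330)]];print("top front edge",a,b,np.linalg.norm(a-b))
tip=onz(w,f(290,503),44);print("rod end",tip, "dir from ctr",np.arctan2(*(tip-ctr)[1::-1]),np.hypot(*(tip-ctr)[:2]))
E
```

```text
[ 413.43 -235.86    9.  ]
[ 405.18 -198.76    9.  ]
[ 445.78 -189.63    9.  ]
[ 454.48 -227.13    9.  ]
sizes [np.float64(38.009082908814776), np.float64(41.615643299407814), np.float64(38.495813552492834), np.float64(41.97009769969951)]
ctr [ 429.72 -212.85    9.  ]
yaw 0.21542131691837293
yaw from width 0.22331241605728738
top front edge [ 446.94 -217.77   54.  ] [ 444.63 -201.28   54.  ] 16.64804497123842
rod end [ 482.23 -201.66   44.  ] dir from ctr 0.20987934902664312 53.68903761728229
```

```bash
python3 - <<'E'
from h import *
np.set_printoptions(precision=3,suppress=True)
o=down(0.217)
env.move_pose([429.2,-213,120],o)
print(env.move_straight([429.2,-213,20],o,max_speed=100,f_stop=15))
st=env.state();print(st["tcp_pos"],st["force"])
env.close_gripper()
st=env.state();print(st["clock"],st["grip_width"],st["grip_width"]*93,st["force"])
env.move_straight([429.2,-213,130],o,max_speed=150)
st=env.state();print(st["clock"],st["grip_width"]*93,st["force"],st["ft_torque"])
snap("wrist","pics/w2.png");snap("scene","pics/s3.png")
E
```

```text
False
[ 429.543 -213.179   20.676] [ 0.052  0.687 -0.207]
4.7917 0.19423381848418256 18.06374511902898 [-0.53  -0.6    0.355]
5.675 17.808794042692398 [-0.234  0.675 -1.258] [ 0.049 -0.117  0.011]
```

View pics/w2.png

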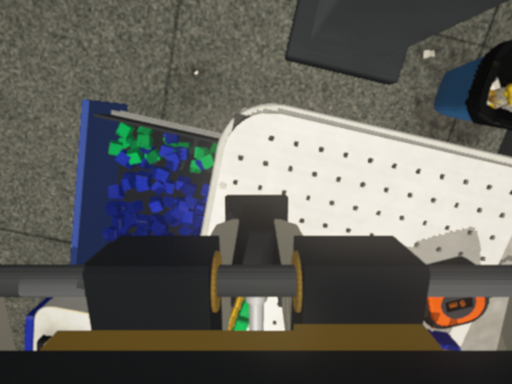

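View pics/s3.png

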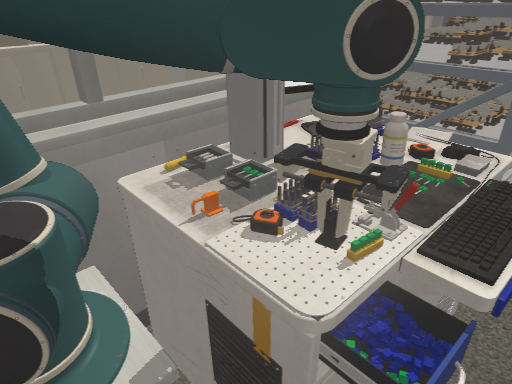

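```bash
python3 - <<'E'
from h import *
np.set_printoptions(precision=1,suppress=True)
s=T("scene");t=T("top")
for z in range(130,520,40): print(z,proj(s,[429,-213,z]),proj(s,[429+60,-213,z]),proj(s,[429,-213-60,z]))
st=env.state();w=T("wrist",st)
print("rear foot",onz(w,(227,196),119),onz(w,(287,196),119),st["tcp_pos"])
snap("top","pics/t3.png")
E
```

```text
130 [331.9 232.6] [353.1 218.7] [363.9 248.9]
170 [334.1 211.9] [355.8 198.7] [367.4 227.2]
210 [336.4 189.7] [358.7 177.4] [371.2 203.9]
250 [338.9 165.9] [361.8 154.6] [375.2 178.8]
290 [341.6 140.3] [365.1 130.3] [379.6 151.7]
330 [344.5 112.8] [368.6 104.2] [384.3 122.2]
370 [347.6  83. ] [372.4  76.1] [389.4  90.2]
410 [351.   50.7] [376.6  45.8] [395.   55.3]
450 [354.6  15.6] [381.  13.] [401.2  17. ]
490 [358.6 -22.7] [385.8 -22.5] [408.  -25.2]
rear foot [ 411.9 -234.2  119. ] [ 404.1 -198.6  119. ] [ 428.8 -212.7  128.7]
```

View pics/t3.png

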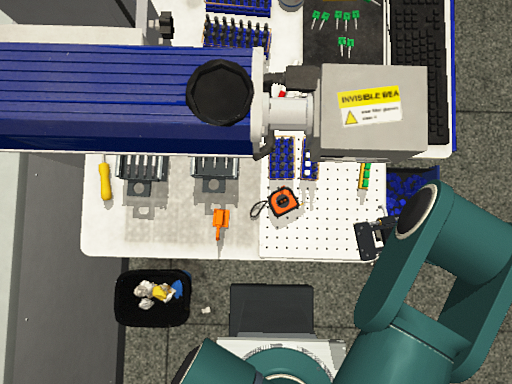

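```bash
python3 - <<'E'
from h import *
from scipy.optimize import fsolve
np.set_printoptions(precision=1,suppress=True)
s=T("scene");t=T("top")
h=env.state()["qpos"][0]; left=np.array([-np.sin(h),np.cos(h),0]); tcp=env.state()["tcp_pos"]
print(h,np.arctan2(tcp[1],tcp[0]))
for KT,px in ((s,(384,37)),(t,(415,212))):
    g=lambda v:proj(KT,[tcp[0],tcp[1],0]+left*v[0]+np.array([0,0,v[1]]))-np.array(px)
    v=fsolve(g,[ -60 if KT is s else 60,420]);print("L,z",v)
    # radius from rim px
    for rim in ([(424,30),(344,50),(352,80)] if KT is s else [(437,190),(397,236)]):
        # intersect ray with cap plane
        o,d=ray(KT,rim);P0=np.array([tcp[0],tcp[1],0])+left*v[0]
        lam=np.dot(P0-o,left)/np.dot(d,left);P=o+d*lam;print(rim,P,np.linalg.norm(P-P0-[0,0,v[1]]))
for sx in ((424,0),(424,60),(345,20)): pass
print(proj(s,[553,200,345]),proj(s,[553,400,345]),proj(t,[553,200,345]))
E
```

```text
-0.5139502435233727 -0.4606488513076404
L,z [-72.3 432.7]
(424, 30) [ 434.1 -298.8  437.7] 47.13479290682914
(344, 50) [ 354.3 -253.8  422. ] 46.06156963081728
(352, 80) [ 365.6 -260.2  390.2] 53.102247258687626
L,z [ 67.1 430.5]
(437, 190) [ 490.3 -170.4  461.7] 45.190770588682724
(397, 236) [ 427.7 -135.1  414.8] 42.25434661336046
[225.8  59. ] [178.5  51.2] [175.4 151.8]
```

```bash
cat >> h.py <<'E'
def tilt(yaw,p):
    c,s=np.cos(yaw),np.sin(yaw)
    x=np.array([np.sin(p)*c,np.sin(p)*s,-np.cos(p)]);y=np.array([-s,c,0]);return q(np.c_[x,y,np.cross(x,y)])
E
python3 - <<'E'
from h import *
np.set_printoptions(precision=3,suppress=True)
env.move_straight([365,-180,170],down(0.217),max_speed=200)
env.move_pose([360,260,190],down(0.0))
st=env.state();print(st["clock"],st["qpos"])
print(env.solve_ik([400,280,190],tilt(0,.5)))
env.move_pose([400,280,190],tilt(0,.5))
st,im=snap("wrist","pics/w3.png"); np.save("st3.npy",np.r_[st["tcp_pos"],st["eef_rot"]])
print(st["clock"],st["tcp_pos"],st["grip_width"],st["qpos"])
E
```

```text
8.0083 [ 0.567 -0.398  1.949 -0.     1.591 -1.004]
[ 0.765 -0.558  2.114 -0.36   1.231 -0.747]
8.4417 [399.099 279.571 189.948] 0.19198648242411517 [ 0.763 -0.559  2.113 -0.356  1.235 -0.75 ]
```

View pics/w3.png

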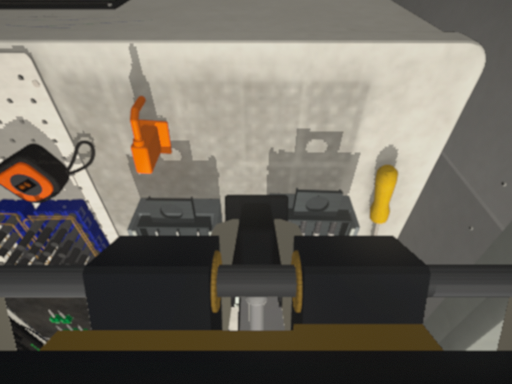

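The wrist view shows the mill tray's tab at about (317,203), the cutter tray's tab at (173,210), the orange hook at (150,145) and the screwdriver at (384,195). Next I zoom in on the tab.

```bash
python3 - <<'E'
import cv2
a=cv2.imread("pics/w3.png")
cv2.imwrite("pics/w3c.png",cv2.resize(a[170:250,270:370],None,fx=7,fy=7,interpolation=cv2.INTER_CUBIC))
b=cv2.imread("pics/top0.png");cv2.imwrite("pics/t0c.png",cv2.resize(b[170:210,115:165],None,fx=12,fy=12,interpolation=cv2.INTER_CUBIC))
b=cv2.imread("pics/scene0.png");cv2.imwrite("pics/s0c.png",cv2.resize(b[145:180,170:230],None,fx=12,fy=12,interpolation=cv2.INTER_CUBIC))
E
```

```text
(no output)
```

View pics/w3c.png

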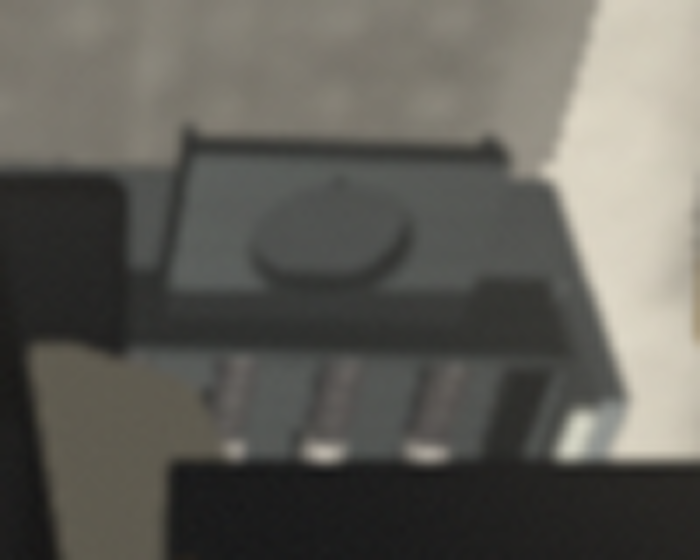

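View pics/t0c.png

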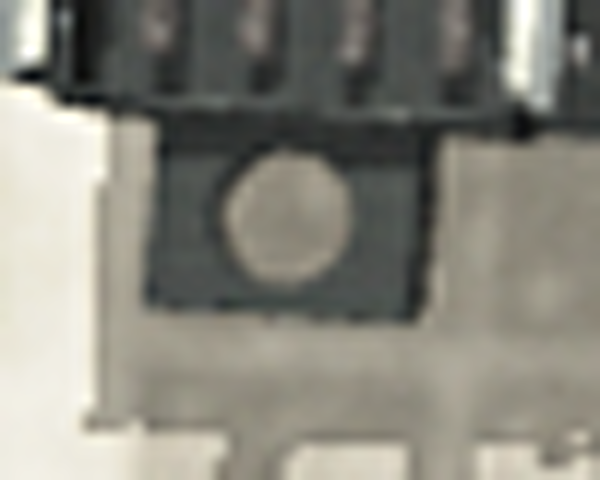

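View pics/s0c.png

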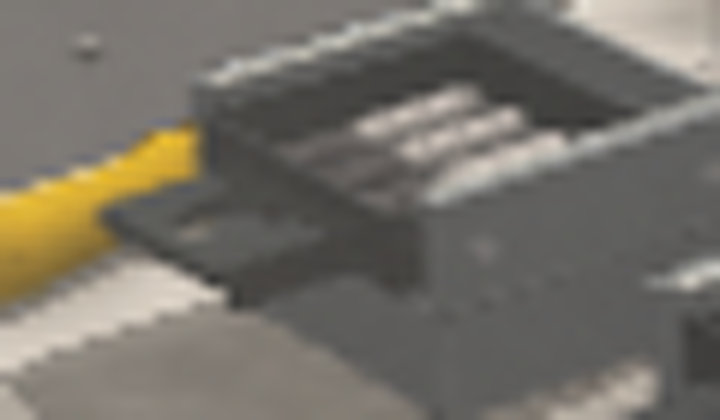

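```bash
python3 - <<'E'
from h import *
np.set_printoptions(precision=2,suppress=True)
v=np.load("st3.npy"); w=T("wrist",dict(tcp_pos=v[:3],eef_rot=v[3:])); t=T("top"); s=T("scene")
f=lambda x,y:(270+(x+.5)/7-.5,170+(y+.5)/7-.5)
g=lambda x,y:(115+(x+.5)/12-.5,170+(y+.5)/12-.5)
k=lambda x,y:(170+(x+.5)/12-.5,145+(y+.5)/12-.5)
print("wrist hole",onz(w,f(331,236),48)); print("top hole",onz(t,g(283,213),48)); print("scene hole",onz(s,k(222,222),48))
print("tri",tri(w,f(331,236),t,g(283,213)))
for p in [(331,180),(331,292),(250,236),(412,236)]: print(onz(w,f(*p),48))
a,b=onz(w,f(190,152),48),onz(w,f(505,163),48);print("front edge wrist",a,b,np.linalg.norm(a-b),np.arctan2(-(b-a)[0],(b-a)[1]),(a+b)/2)
a,b=onz(t,g(418,318),48),onz(t,g(147,303),48);print("front edge top",a,b,np.linalg.norm(a-b),np.arctan2(-(b-a)[0],(b-a)[1]),(a+b)/2)
# other tray hole in wrist & yaw by top hole line
print("cutter hole wrist",onz(w,(173,211),48))
E
```

```text
wrist hole [513.02 353.11  48.  ]
top hole [517.34 353.84  48.  ]
scene hole [514.59 353.27  48.  ]
tri (array([517.68, 354.86,  43.44]), np.float64(0.8624086114850217))
[499.8  351.27  48.  ]
[526.94 355.04  48.  ]
[513.05 339.16  48.  ]
[512.99 367.05  48.  ]
front edge wrist [493.48 327.    48.  ] [495.85 379.71  48.  ] 52.766632370758245 -0.044995306015322103 [494.66 353.36  48.  ]
front edge top [496.94 325.85  48.  ] [498.61 380.15  48.  ] 54.32951634298268 -0.030675836378490237 [497.77 353.    48.  ]
cutter hole wrist [526.83 177.07  48.  ]
```

```bash
cat >> h.py <<'E'
YAW=-0.035; P=0.14
def tcp_for_tip(tip,yaw=YAW,p=P,a=6.5,b=52.):
    R=Rq(tilt(yaw,p)); return np.array(tip)-a*R[:,0]-b*R[:,2]
def tip_of(st,a=6.5,b=52.):
    R=Rq(st["eef_rot"]); return np.array(st["tcp_pos"])+a*R[:,0]+b*R[:,2]
E
python3 - <<'E'
from h import *
np.set_printoptions(precision=3,suppress=True)
o=tilt(YAW,P)
p1=tcp_for_tip([450,355,120]);p2=tcp_for_tip([515,353.4,72]);p3=tcp_for_tip([515,353.4,34])
env.move_pose(p1,o)
print([env.solve_ik(p,o) for p in (p2,p3)])
env.move_straight(p2,o,max_speed=80,f_stop=8)
st=env.state();print(st["clock"],st["tcp_pos"],tip_of(st),st["force"],st["grip_width"])
snap("scene","pics/s4.png");snap("top","pics/t4.png");snap("wrist","pics/w4.png")
t=T("top");s=T("scene");print("tip px",proj(s,tip_of(st)),proj(t,tip_of(st)))
a=cv2.imread("pics/s4.png");cv2.imwrite("pics/s4c.png",cv2.resize(a[110:210,140:290],None,fx=5,fy=5,interpolation=cv2.INTER_CUBIC))
E
```

```text
[array([ 0.657, -0.071,  1.88 , -0.095,  1.226, -0.851]), array([ 0.657, -0.035,  1.912, -0.097,  1.159, -0.844])]
10.25 [462.546 355.395  71.574] [514.912 353.571  72.413] [-0.548 -0.215 -1.539] 0.19061544863558613
tip px [187.181 155.195] [134.859 187.412]
```

View pics/s4c.png

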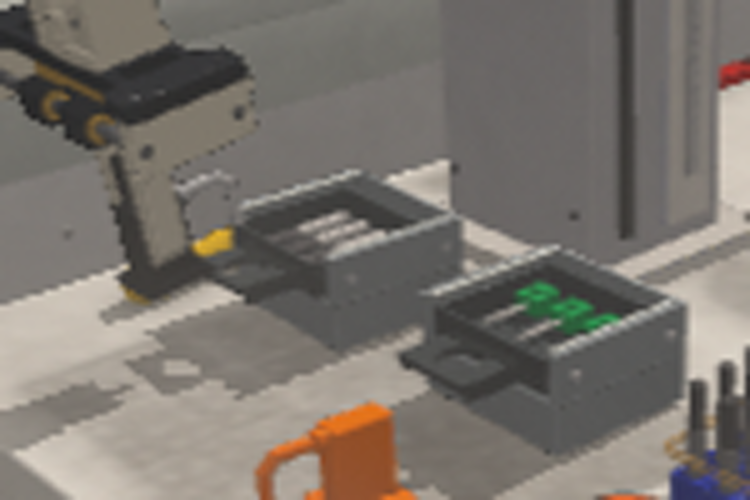

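View pics/t4.png

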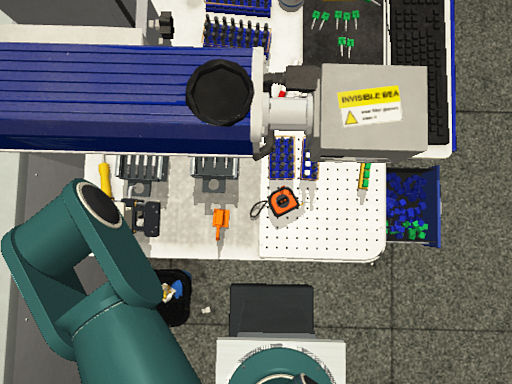

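View pics/s4.png

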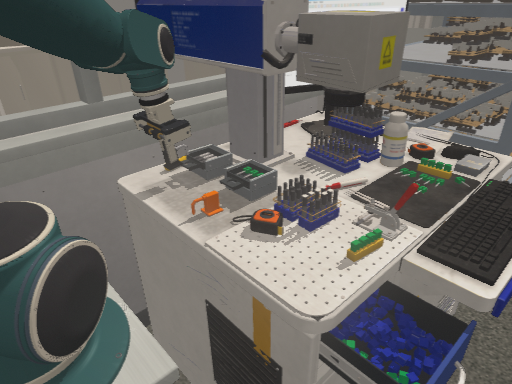

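The prong shows at scene px (187,150), next to the predicted (187,155), and it is over the hole. I go down with a force stop.

```bash
python3 - <<'E'
from h import *
np.set_printoptions(precision=3,suppress=True)
o=tilt(YAW,P)
r=env.move_straight(tcp_for_tip([515,353.4,33.5]),o,max_speed=40,f_stop=6)
st=env.state();print(r,st["clock"],tip_of(st),st["force"],st["grip_width"])
snap("scene","pics/s5.png")
a=cv2.imread("pics/s5.png");cv2.imwrite("pics/s5c.png",cv2.resize(a[125:195,150:230],None,fx=8,fy=8,interpolation=cv2.INTER_CUBIC))
E
```

```text
False 11.5083 [515.124 353.493  33.815] [-0.384  0.762 -0.439] 0.19368006208914204
```

View pics/s5c.png

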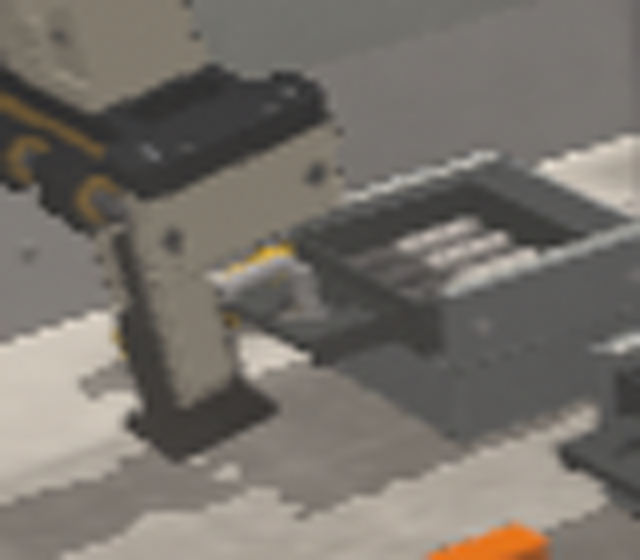

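```bash
python3 - <<'E'
from h import *
np.set_printoptions(precision=2,suppress=True)
o=tilt(YAW,P);u=np.array([np.cos(YAW),np.sin(YAW),0]);h=np.array([515,353.4,33.5])
f0=env.state()["force"]
for d,fs in ((8,10),(25,10),(45,10),(74,10)):
    r=env.move_straight(tcp_for_tip(h-d*u),o,max_speed=30,f_stop=fs)
    st=env.state();print(r,st["clock"],"tip disp",(h-tip_of(st))@u,st["force"]-f0,st["grip_width"])
    if r: break
snap("scene","pics/s6.png");snap("top","pics/t6.png")
a=cv2.imread("pics/s6.png");cv2.imwrite("pics/s6c.png",cv2.resize(a[125:205,140:240],None,fx=7,fy=7,interpolation=cv2.INTER_CUBIC))
E
```

```text
False 11.975 tip disp 8.179530946188633 [-0.06 -0.74 -1.32] 0.19018899292661245
False 12.6917 tip disp 25.104759737567413 [-0.49 -0.65 -0.35] 0.18986867294055948
False 13.5083 tip disp 45.05305356531791 [ 0.68 -0.67 -0.72] 0.1911446810199434
True 14.0667 tip disp 57.952941497578415 [ 5.06 -2.04  2.11] 0.1911473820318937
```

View pics/s6c.png

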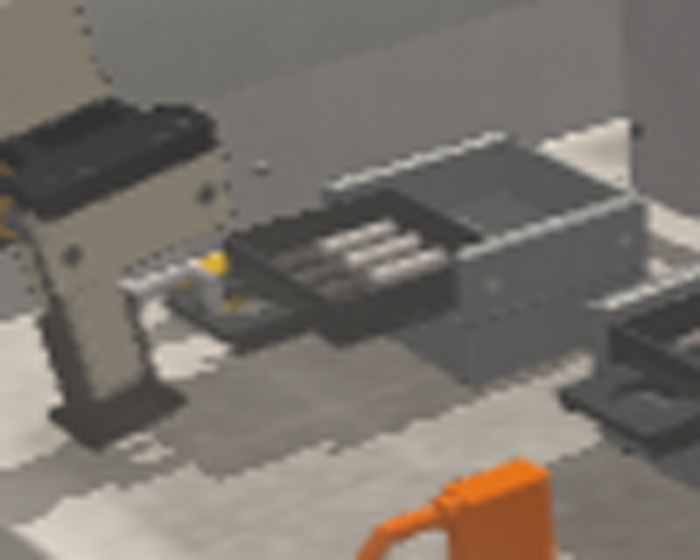

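```bash
python3 - <<'E'
from h import *
np.set_printoptions(precision=2,suppress=True)
o=tilt(YAW,P);u=np.array([np.cos(YAW),np.sin(YAW),0]);h=np.array([515,353.4,33.5])
st=env.state();print(st["force"],(h-tip_of(st))@u)
r=env.move_straight(tcp_for_tip(h-72*u),o,max_speed=20,f_stop=14)
st=env.state();print(r,st["clock"],"tip disp",(h-tip_of(st))@u,st["force"],st["grip_width"])
snap("scene","pics/s7.png");snap("top","pics/t7.png")
a=cv2.imread("pics/s7.png");cv2.imwrite("pics/s7c.png",cv2.resize(a[125:205,140:240],None,fx=7,fy=7,interpolation=cv2.INTER_CUBIC))
b=cv2.imread("pics/t7.png");cv2.imwrite("pics/t7c.png",cv2.resize(b[145:265,90:250],None,fx=5,fy=5,interpolation=cv2.INTER_CUBIC))
E
```

```text
[ 3.6  -0.33  1.09] 57.85603462249784
True 14.4417 tip disp 57.973909454303794 [ 6.56 -0.63 -0.22] 0.19293478607327388
```

View pics/s7c.png

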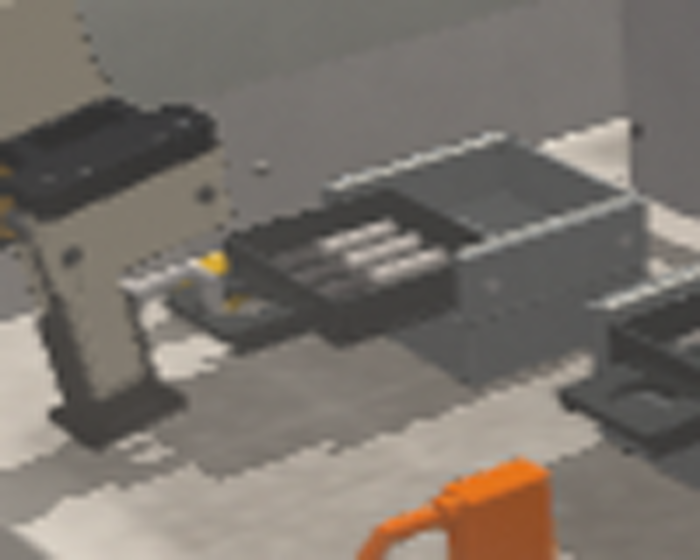

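View pics/t7c.png

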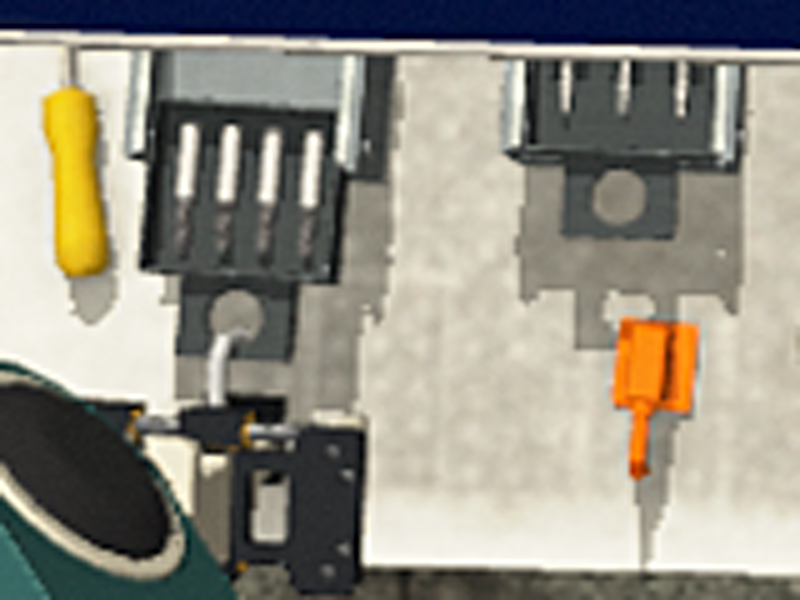

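```bash
python3 - <<'E'
import cv2,numpy as np
b=cv2.imread("pics/t7.png");a=cv2.imread("pics/top0.png")
cv2.imwrite("pics/t7d.png",cv2.resize(b[195:225,115:165],None,fx=12,fy=12,interpolation=cv2.INTER_CUBIC))
for c in (131,132,133,144,145,146): print(c,[int(x) for x in a[185:202,c].mean(1)],[int(x) for x in b[205:222,c].mean(1)])
E
```

```text
131 [82, 79, 76, 83, 80, 77, 82, 78, 79, 77, 85, 130, 145, 150, 153, 149, 138] [63, 51, 64, 65, 62, 67, 59, 73, 66, 67, 98, 120, 162, 171, 164, 163, 174]
132 [74, 66, 60, 63, 61, 73, 80, 78, 78, 79, 81, 128, 144, 151, 151, 149, 141] [72, 85, 118, 126, 123, 109, 84, 92, 114, 152, 195, 199, 219, 229, 219, 216, 222]
133 [50, 67, 82, 83, 67, 67, 69, 73, 78, 76, 58, 123, 143, 153, 157, 152, 141] [139, 145, 143, 145, 142, 140, 144, 187, 213, 242, 243, 229, 217, 212, 211, 211, 209]
144 [81, 87, 91, 94, 84, 75, 74, 81, 77, 81, 77, 70, 135, 158, 159, 158, 145] [78, 85, 81, 80, 81, 79, 81, 79, 79, 80, 81, 76, 114, 137, 136, 137, 140]
145 [83, 78, 76, 76, 77, 76, 78, 78, 80, 79, 77, 74, 139, 158, 157, 153, 141] [76, 84, 83, 81, 83, 81, 82, 79, 80, 81, 84, 78, 116, 142, 148, 149, 155]
146 [82, 81, 77, 79, 80, 78, 79, 80, 81, 81, 76, 86, 138, 159, 157, 155, 144] [79, 86, 84, 83, 85, 85, 86, 80, 83, 77, 78, 72, 101, 143, 150, 155, 159]
```

View pics/t7d.png

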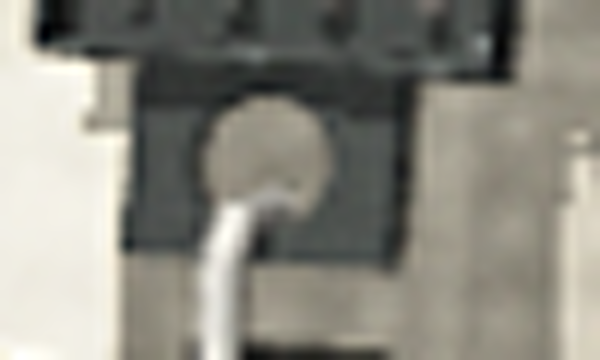

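```bash
python3 - <<'E'
from h import *
np.set_printoptions(precision=2,suppress=True)
t=T("top")
g=lambda x,y,r=170:(115+(x+.5)/12-.5,r+(y+.5)/12-.5)
for n,p0,p1 in [("L front",(147,303),(124,248)),("R front",(418,318),(393,262)),("hole top rim",(288,149),(267,95)),("hole L",(222,217),(203,158)),("hole R",(352,217),(331,158))]:
    A=onz(t,g(*p0),48);B=onz(t,g(*p1,195),48);d=B-A;print(n,A,B,np.linalg.norm(d),np.arctan2(-d[1],-d[0]))
st=env.state();print(tip_of(st),st["force"],st["ft_torque"])
E
```

```text
L front [498.61 380.15  48.  ] [449.59 382.26  48.  ] 49.06067416433253 -0.042994094353255456
R front [496.94 325.85  48.  ] [448.12 328.58  48.  ] 48.89376503729028 -0.0559091178273723
hole top rim [530.25 353.46  48.  ] [480.79 355.27  48.  ] 49.49231565215201 -0.03661711141009781
hole L [516.24 366.01  48.  ] [467.9  367.42  48.  ] 48.35999817506715 -0.02916692152756925
hole R [516.88 339.99  48.  ] [468.52 341.9   48.  ] 48.39406731164341 -0.039503480898226084
[457.09 355.29  33.76] [6.28 0.54 0.05] [ 0.13 -1.11  0.  ]
```

The top view shows the hole moved from x≈517 to 468, a 49 mm travel. In the first picture this tray already stood about 6 mm further out of its slide than the other one. So 49 + 6 ≈ 55 mm, and the second pull met a hard stop (0.1 mm more travel). Now I unhook: centre the prong, lift, and bring it over to the free spot between the trays.

```bash
python3 - <<'E'
from h import *
np.set_printoptions(precision=2,suppress=True)
o=tilt(YAW,P);u=np.array([np.cos(YAW),np.sin(YAW),0])
tip=tip_of(env.state())
c=tip+9*u; c[2]=33.5
print(env.move_straight(tcp_for_tip(c),o,max_speed=30,f_stop=8)); st=env.state();print(st["force"])
c[2]=95
print(env.move_straight(tcp_for_tip(c),o,max_speed=60,f_stop=8)); st=env.state();print(tip_of(st),st["force"])
c2=c-50*u;c2[2]=115
env.move_straight(tcp_for_tip(c2),o,max_speed=120)
env.move_pose([398,255,90],down(0.0))
st,_=snap("scene","pics/s8.png");snap("top","pics/t8.png");snap("wrist","pics/w8.png");print(st["clock"],st["tcp_pos"],st["grip_width"])
w=T("wrist",st)
a=cv2.imread("pics/s8.png");cv2.imwrite("pics/s8c.png",cv2.resize(a[105:215,120:270],None,fx=5,fy=5,interpolation=cv2.INTER_CUBIC))
b=cv2.imread("pics/t8.png");cv2.imwrite("pics/t8c.png",cv2.resize(b[145:265,90:250],None,fx=5,fy=5,interpolation=cv2.INTER_CUBIC))
E
```

```text
False
[-0.43  0.59 -1.52]
False
[465.93 354.84  94.49] [ 0.23  0.26 -1.89]
17.3 [398.74 254.17  89.6 ] 0.1903411377795515
```

View pics/s8c.png

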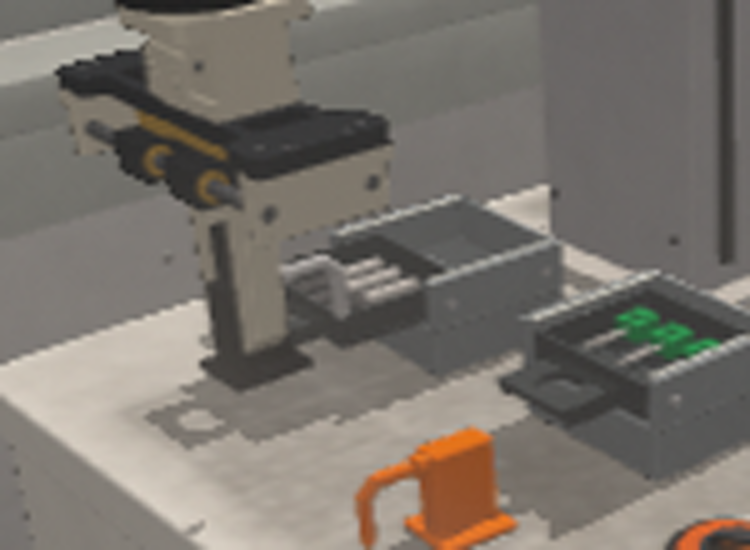

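View pics/t8c.png

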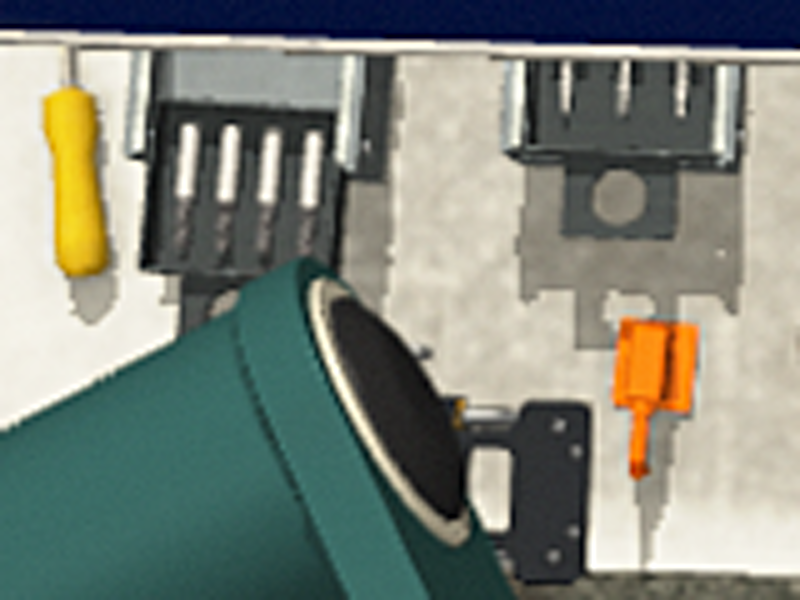

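View pics/w8.png

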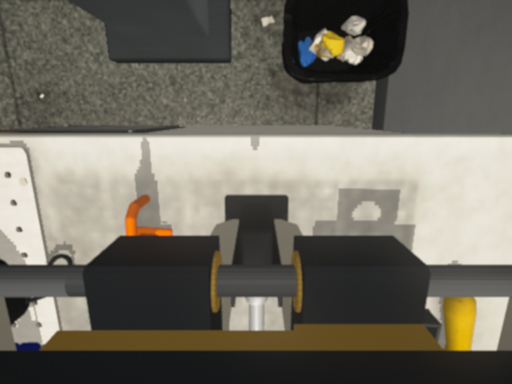

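```bash
python3 - <<'E'
from h import *
np.set_printoptions(precision=2,suppress=True)
o=down(0.0)
env.move_straight([398,255,26],o,max_speed=80,f_stop=8); env.dwell(.2)
r=env.move_straight([398,255,13],o,max_speed=15,f_stop=5)
st=env.state();print(r,st["clock"],st["tcp_pos"],st["force"],st["ft_torque"])
env.open_jaws();env.dwell(.3)
st=env.state();print(st["clock"],st["grip_width"],st["force"])
env.move_straight([398,255,150],o,max_speed=100)
env.move_pose([360,150,260],down(0.0))
st,_=snap("wrist","pics/w9.png");snap("scene","pics/s9.png");snap("top","pics/t9.png");print(st["clock"],st["tcp_pos"])
a=cv2.imread("pics/s9.png");cv2.imwrite("pics/s9c.png",cv2.resize(a[115:225,130:280],None,fx=5,fy=5,interpolation=cv2.INTER_CUBIC))
b=cv2.imread("pics/t9.png");cv2.imwrite("pics/t9c.png",cv2.resize(b[145:265,90:250],None,fx=5,fy=5,interpolation=cv2.INTER_CUBIC))
E
```

```text
True 19.25 [397.93 254.95  16.07] [-1.87 -0.67  4.43] [ 0.   -0.08 -0.  ]
20.8083 0.9991055432730749 [-0.41 -0.44  0.12]
22.975 [360.16 150.32 258.86]
```

View pics/s9c.png

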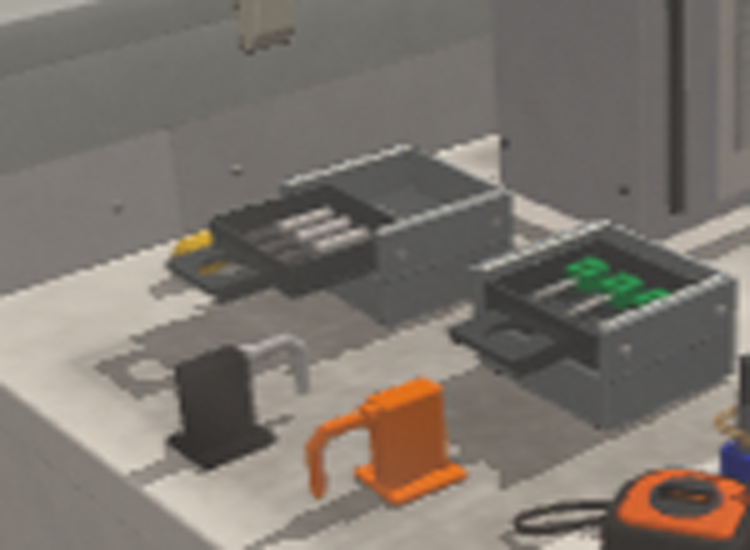

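View pics/t9c.png

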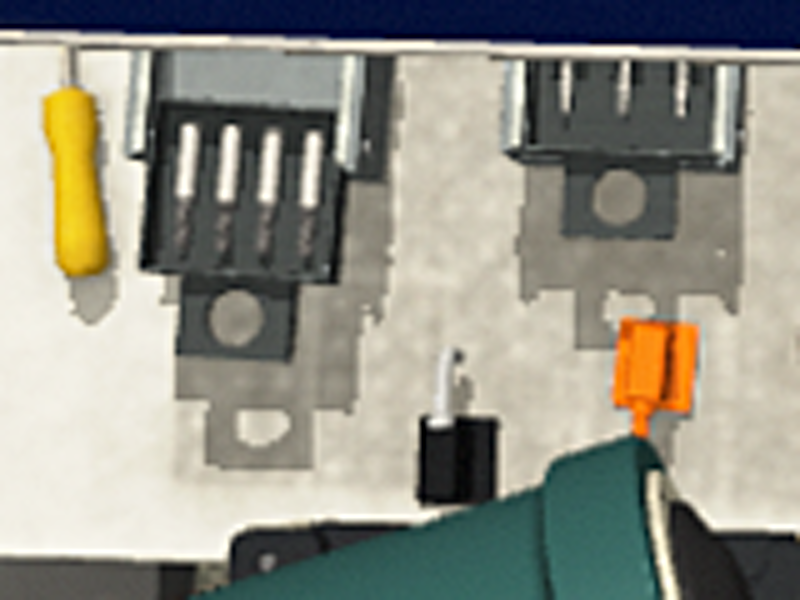

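View pics/w9.png

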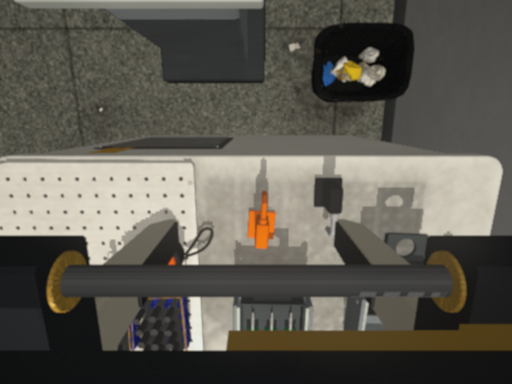

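The hook stands upright at scene crop (215,405), and the cutter tray and orange hook are unchanged. As a last check on the stop, I measure hole-to-slide-front distances for both trays.

```bash
python3 - <<'E'
import cv2
b=cv2.imread("pics/t9.png");a=cv2.imread("pics/top0.png")
cv2.imwrite("pics/r1.png",cv2.resize(b[160:200,112:172],None,fx=12,fy=12,interpolation=cv2.INTER_CUBIC))
cv2.imwrite("pics/r2.png",cv2.resize(a[160:200,187:247],None,fx=12,fy=12,interpolation=cv2.INTER_CUBIC))
E
```

```text
(no output)
```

View pics/r1.png

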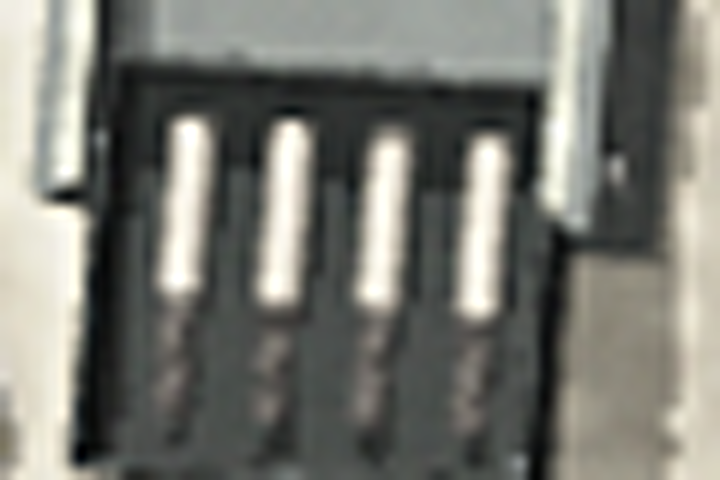

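View pics/r2.png

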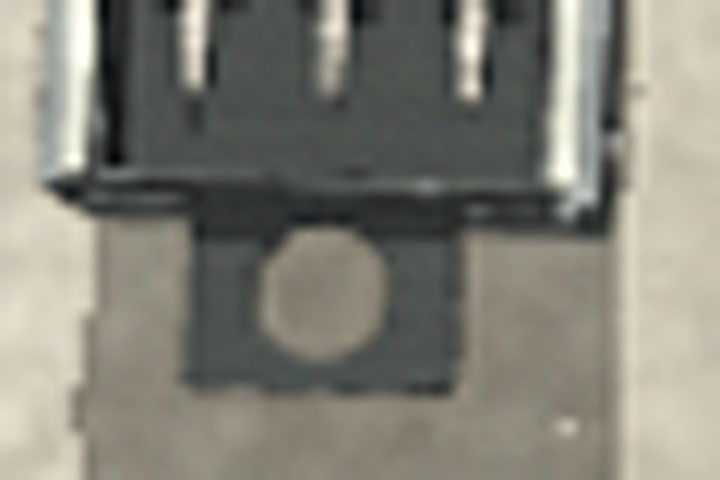

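```bash
python3 - <<'E'
from h import *
np.set_printoptions(precision=1,suppress=True)
t=T("top")
g=lambda p,c,r:(c+(p[0]+.5)/12-.5,r+(p[1]+.5)/12-.5)
def d(L,R,hole):
    a=onz(t,L,62);b=onz(t,R,62);h=onz(t,hole,48);e=(a-b)[:2];e/=np.linalg.norm(e);n=np.array([-e[1],e[0]]);print(a,b,h,np.arctan2(-e[0],e[1]),abs((h-(a+b)/2)[:2]@n))
d(g((62,188),112,160),g((568,225),112,160),g((268,158),115,195))
d(g((62,188),112,160),g((568,225),112,160),g((287,217),115,170))
d(g((65,182),187,160),g((572,210),187,160),g((322,292),187,160))
d(g((65,190),187,160),g((572,200),187,160),g((322,292),187,160))
st=env.state();print(st["clock"],st["grip_width"],st["force"])
# hook position check
w=T("wrist",st);print("hook foot px pred",proj(w,[398-22,255,5]),"prong",proj(w,[450,255,40]))
E
```

```text
[543.7 401.5  62. ] [538.9 301.2  62. ] [468.2 354.5  48. ] -0.048481674657641874 73.13707617849734
[543.7 401.5  62. ] [538.9 301.2  62. ] [516.6 353.   48. ] -0.048481674657641874 24.78009580260226
[549.4 223.1  62. ] [546.3 122.6  62. ] [530.1 173.3  48. ] -0.030602064150746202 17.739239955994854
[547.8 223.   62. ] [548.3 122.7  62. ] [530.1 173.3  48. ] 0.005051661687833409 17.932184006449607
23.125 1.000275249465697 [-0.2  1.3 -0.2]
hook foot px pred [329.  177.8] prong [331.7 235.5]
```

The mill hole is 73.1 mm in front of its slide and the shut tray's is 17.8 mm, a difference of 55.3 mm. That puts the mill tray at its stop.

```bash
python3 - <<'E'
from h import *
a=cv2.imread("pics/top0.png").astype(int);b=cv2.imread("pics/t9.png").astype(int)
print("cutter area diff",abs(a-b)[155:195,190:245].mean(),"orange",abs(a-b)[207:228,210:232].mean())
env.dwell(.3); env.sign_off(); print(env.state()["clock"])
E
```

```text
cutter area diff 1.6375757575757577 orange 1.652958152958153
the job is handed in; nothing more can be done
the job is handed in; nothing more can be done
```

I pulled the bare end-mill tray (left, +y) out to its stop with the black hook. I then unhooked it and stood it upright on the bare desk at about (398, 255) mm. The job was handed in at about 23.5 s.

**Last checks:**
- **Mill tray:** its hole is 73.1 mm in front of its slide, against 17.8 mm for the shut tray. That difference of 55.3 mm matches the 55 mm stop.
- **Cutter tray and orange hook:** both look unchanged in the before and after top pictures (mean pixel difference about 1.6).
- **Hook:** it stands on its foot, clear of both trays, with the gripper open and clear of everything.

**One disagreement:** the tray moved only about 49 mm, not 55. The pictures put its hole about 7 mm further out than the shut cutter tray's, so it apparently started slightly open. A second pull met a hard stop after 0.1 mm.

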